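# Clamp the padlock in the drilling jig

## Robot

A 7-joint arm with a two-finger parallel gripper is mounted at the origin on a cart in front of the work surface, level with it; the furniture and walls round the work are solid. World frame = base frame: x ahead of the robot, y to its left, z up, the work surface at z = 0. Lengths are in m, angles in rad, forces in N, time in s.
With the tool pointing down it reaches from about 0.4 to 0.85 m from the base axis. Payload 10.4 kg.
Tool frame: the origin (TCP) lies midway between the tips of the shut fingers; the grasp point (between the pads) lies 19 mm behind it; z points along the fingers, y is the line along which they close (so a half turn about z gives the same grasp; the last joint's range is limited). The gripper opens to 87 mm and grips with 3 to 60 N. Pads are 19 mm wide; open, the fingers measure 117 mm over their backs; the gripper's body (75 mm by 190 mm) begins 51 mm behind the grasp point.
Start: joints at [1.282, 0.332, -0.065, 1.46, 0.022, 1.35, -0.088], TCP at [0.164, -0.603, 0.223] pointing down, gripper open.
Joint ranges: [-2.6, 2.6], [-0.5, 2.12], [-1.47, 1.34], [0.16, 2.42], [-1.27, 4.41], [0.06, 2.06], [-2.6, 2.6]. Speed limits (rad/s): [2.22, 2.22, 2.79, 2.79, 3.14, 3.14, 3.14].

## Interface

Orientations are given as a unit quaternion [x, y, z, w].
In Python, from bench import r gives the robot as it stands.
- The arm moves only by the tool arm_command, never from a script. Its arguments are lists of equal length, an entry for each row: "xyz": the shift along the world's x, y, z in m, a list of three; "rot": the turn, a rotation vector about the world's x, y, z in rad, a list of three. In form: {"xyz": [[tx, ty, tz], ...], "rot": [[ax, ay, az], ...]}. A call has 1 to 20 rows; each row is the pose to reach, as a shift and turn from the pose commanded when the call began; what a row does not reach only later rows make up. A row lasts 1/12 s, in which the tool goes at most 41.7 mm and 7.16 degrees, less where a joint would pass 70% of its speed; a pose out of reach is approached as far as the arm can. A call with a gripper value outside its range is refused whole. "grip" is the opening, from 0 (shut) to 1 (fully open), set as the call begins (left out, the last holds). The fingers move at their own pace and stop on an object; "squeeze" is the grip in N (left out, the last holds). Time passes only in rows, so rows that repeat a pose let the fingers close. It gives the time, the measured TCP pose, the force, the opening and the grip force at its end, in the units of the state.
- r.read_state(): the state, without advancing time (a new reading comes with each control period).
- r.camera(name): name is "scene" or "top"; returns the picture (384x512x3 uint8, red, green, blue); there is no depth.
- r.camera_model(name): a dict with "fx", "fy", "cx", "cy" (pixels), "k1" (the pictures are not rectified: a ray, as slopes to the right and down, at radius r is drawn at 1 + k1 r^2 times it, then the intrinsics apply), "T" (4x4, takes a point from camera to world coordinates). Camera axes: x right, y up, looking along -z (the intrinsics and any distortion apply to the point x, -y, -z); pixel columns grow to the right and rows downward; lengths in m; the calibration is good to about 2 mm. A picture is of the moment at which its call begins. camera_model takes no time and is no camera call.
- r.close_job(): hands the job in; it is judged then, once.
Trained networks look in the newest picture that a camera, given by its name, has taken for a name from the list of things; names that differ only in an ending like _2 or _b are one class to them, and where a whole thing is asked for, a point or a joint stands for the part that bears it (a point fixed in the world has none). Each returns a list of dicts, best first, with "conf" (0 to 1); they miss things now and then, are a little off and sometimes report something else, mostly with a low value. They report only what shows in the picture. A call takes as long as a camera call. They do not tell look-alikes from the thing itself.
- r.look_for(label, camera): "at" ([x, y, z] in m, in the coordinates of the camera as it stood for that picture, good to about 4 mm: the middle of the surface that is visible of it).
- r.spot_point(label, camera): "at" ([x, y, z] in m, in the coordinates of the camera as it stood for that picture, good to about 4 mm: a listed point, or the origin of a listed thing).
The state is a dict: "time": time; "joint_positions": joint angles; "joint_vel": joint speeds; "joint_torque": joint torques, N m; "ee_pos": TCP position; "eef_rot": TCP orientation; "ft_force": force on the tool from outside, world axes, zero at the start; "torque": the same for the moment, N m; "width": finger opening in m; "grip_force": force on a finger pad.
Only numpy, scipy, OpenCV 4.12 (cv2) and the standard library are available. Lean on these libraries where they do the work, as an engineer would, in place of code of your own. Each camera call takes 0.05 s, during which the arm holds its last target. There are 200 camera calls.

## Task

The brass padlock lies ready in the nest of the blue drilling jig. With a finger, push the swing strap over it, up against the stop pin, and only then press the red-balled cam lever fully down, so that the padlock is clamped. Only push and press: pick nothing up, leave the padlock lying as it is, and do not knock the things lying around.

Things in the scene. Friction and masses are not known exactly. Their poses are not given: they have to be found in the camera images.
- jig: The blue drilling jig, fixed to the desk: base plate 180 x 100 x 12 mm, origin at the centre of its underside, x from the stud over the nest, z up. Nest block 80 x 64 mm, middle 45 mm along x, top 41 mm above the desk; low fences round the padlock reach 46 mm. Steel stop pin, 8 mm thick, top 76 mm above the desk, at x -1, y -17.5 mm. The stud is at x -35 mm.
- stud (a point): Point on the upright axis (the jig's stud) about which the strap swings, 94 mm above the desk: there that axis crosses the level pin of the cam lever. Same axes as the jig: x points over the nest, z up.
- swivel (a joint): Swing angle of strap and cam lever about the stud, rad. 0: the strap lies along the jig's x, over the padlock, against the stop pin (hard stop). It grows as the strap swings open counter-clockwise seen from above, to 2.2; it starts at 1.0 to 1.7. Friction about 0.22 N m (3 N at the peg); it stays where it is left.
- strap: Steel swing strap, a bar 26 mm wide, 16 mm thick, from 13 mm behind the stud axis to 85 mm ahead of it. Lever up: underside 62 mm, top 78 mm above the desk; a sprung rubber foot under the nose ends 57 mm above the desk, 2 mm over the padlock. Origin on the stud axis at desk height, x along the strap to its nose. The cam presses the whole strap down.
- peg (a point): Middle of the upright brass push peg on the strap's nose, 75 mm from the stud axis: 12 mm thick, 30 mm tall, from the strap's top (78 mm above the desk) to 108 mm. Made for pushing the strap round with a finger beside it.
- cam_lever (a joint): Angle by which the cam lever has been pushed down, rad. 0: raised, 52 degrees above level (start); 0.85: fully down (hard stop), 3 degrees above level. The lever points away from the strap's nose and turns with the strap; its ball moves on an arc in an upright plane about the level pin. Friction about 0.25 N m (3 N at the ball); it stays where it is left.
- ball (a point): Centre of the red ball, 24 mm across, at the end of the cam lever, 85 mm from the lever's pin (the pin is at point stud, 94 mm above the desk). Lever rod 10 mm thick. Raised, the ball's centre is 161 mm above the desk; fully down, 99 mm.
- padlock: Brass padlock with shackle, 60 x 40 x 14 mm, lying flat and loose in the nest, underside 41 mm and top 55 mm above the desk. Origin at the centre of its underside, x toward the shackle. Only to be clamped, not lifted or shifted.
- oil_bottle: Bystander: white and yellow bottle with a red spout, 43 mm across, 130 mm tall, standing beyond the jig. Origin at the centre of its underside.
- screwdriver_yellow: Bystander: screwdriver with a yellow handle, 25 x 149 x 23 mm, lying near the front edge of the desk.
- car_key_1: Bystander: car key with a black head, 79 x 32 x 8 mm, lying at the front left.
- hexkey: Bystander: black L-shaped hex key, 22 x 60 x 6 mm, lying near the front edge of the desk.
- lock_cylinder: Bystander: steel lock cylinder, 17 x 64 x 43 mm, standing beyond the jig.
There are look-alikes about, which are no part of the job. Of the things like the padlock, leave any that is orange or pink; of the rest the larger one is meant.

How it is judged:
On the way, in this order (a step that is already met when the one before it is completed fails the run):
1. the strap lies over the padlock against the stop pin (within 0.08 rad), the lever still raised (value of joint swivel below 0.08 rad and value of joint cam_lever below 0.25 rad), for 0.2 s.
2. the cam lever is fully down (within 0.08 rad of its stop) (value of joint cam_lever above 0.77 rad), for 0.2 s.
At the end, for the whole second after the job is handed in: The strap is over the padlock within 0.08 rad of its stop, the cam lever is within 0.08 rad of fully down, the strap's foot presses on the padlock with more than 2 N, and the padlock lies flat within 6 mm of where it started (value of joint swivel below 0.08 rad and value of joint cam_lever above 0.77 rad and contact force between strap and padlock above 2 N and distance of padlock from where it was at the start of the episode below 0.006 m and angle between padlock's own z axis and vertical below 0.1 rad); the robot touches nothing.
It fails at once if the lever is pushed down before the strap lies over the padlock (value of joint cam_lever above 0.3 rad and value of joint swivel above 0.12 rad).
It fails at once if the padlock is lifted, or shifted more than 10 mm (distance of padlock from where it was at the start of the episode above 0.01 m).
It fails at once if a bystander is moved more than 20 mm (distance of any of oil_bottle, screwdriver_yellow, car_key_1, hexkey, lock_cylinder from where it was at the start of the episode above 0.02 m).
It also fails if it takes over 45 s, if anything falls off the work surface, if the arm or the gripper's body presses on something with over 40 N, if the wrist force passes 120 N, or if a joint passes its speed limit or range.

## Working session

There is one attempt and no reset: what is moved stays moved. The work goes in short steps, Python scripts to look and compute and a tool call to move; the robot and the scene stay as the last step left them, time stands still between calls to the robot, and variables do not carry over. Pictures are saved under pics/ and viewed, at most 10 in all, crops included, and the job is handed in when it is done.

Besides the shell and the picture viewer there is one more tool, called after "Call:" as name(argument=value, ...), one argument or row to a line, values as JSON. arm_command: Moves the arm, as the interface text tells. Its arguments: {"type":"object","properties":{"xyz":{"type":"array"},"rot":{"type":"array"},"grip":{"type":"number"},"squeeze":{"type":"number"}},"required":["xyz","rot"]}

```bash
mkdir -p pics
cat > h.py <<'E'
import numpy as np, cv2
from bench import r
def snap(c,f):
    im=r.camera(c); cv2.imwrite('pics/'+f,im[:,:,::-1]); return im
def w(c,p):
    T=np.array(r.camera_model(c)["T"]); return (T@np.r_[p,1])[:3]
E
python3 - <<'E'
from h import *
for c in("scene","top"):
    snap(c,c+'0.png'); m=r.camera_model(c); print(c,{k:m[k] for k in("fx","fy","cx","cy","k1")},np.round(m["T"],3).tolist())
    for n in("stud","peg","ball","jig","padlock","strap","oil_bottle"):
        for d in r.spot_point(n,c)[:2]: print(n,round(d["conf"],2),np.round(w(c,d["at"]),3))
s=r.read_state();print(s["time"],s["ee_pos"],s["eef_rot"],s["width"])
a=cv2.imread('pics/scene0.png');b=cv2.imread('pics/top0.png');cv2.imwrite('pics/both0.png',cv2.resize(np.vstack([a,b]),None,fx=.78,fy=.78))
E
```

```text
scene {'fx': 356.2317390098278, 'fy': 356.2317390098278, 'cx': 251.93058271110374, 'cy': 183.03641341717258, 'k1': -0.10714876073274142} [[0.876, 0.371, -0.309, 0.269], [-0.483, 0.675, -0.558, -0.154], [0.001, 0.638, 0.77, 0.789], [0.0, 0.0, 0.0, 1.0]]
stud 0.69 [0.501 0.23  0.093]
peg 0.5 [0.53  0.306 0.093]
ball 0.54 [0.481 0.189 0.161]
jig 0.79 [ 0.533  0.236 -0.001]
padlock 0.71 [0.489 0.354 0.003]
padlock 0.69 [0.496 0.435 0.003]
strap 0.85 [0.501 0.232 0.004]
strap 0.4 [0.751 0.29  0.002]
oil_bottle 0.83 [0.746 0.213 0.001]
top {'fx': 472.99938803318855, 'fy': 472.99938803318855, 'cx': 256.39770822783976, 'cy': 201.71091466598753, 'k1': -0.08973254994864002} [[0.005, 0.992, -0.125, 0.445], [-1.0, 0.007, 0.014, 0.308], [0.015, 0.125, 0.992, 1.026], [0.0, 0.0, 0.0, 1.0]]
stud 0.76 [0.495 0.235 0.094]
peg 0.69 [0.527 0.303 0.093]
ball 0.66 [0.481 0.188 0.16 ]
jig 0.82 [ 0.536  0.235 -0.003]
padlock 0.8 [0.584 0.229 0.042]
padlock 0.76 [ 0.598  0.335 -0.004]
strap 0.86 [0.498 0.232 0.001]
oil_bottle 0.57 [ 0.745  0.212 -0.003]
0.8 [ 0.16416907 -0.60306162  0.22257752] [9.91184068e-01 1.32492044e-01 2.96050798e-05 3.69548418e-05] 0.0869737208527084
```

View pics/scene0.png

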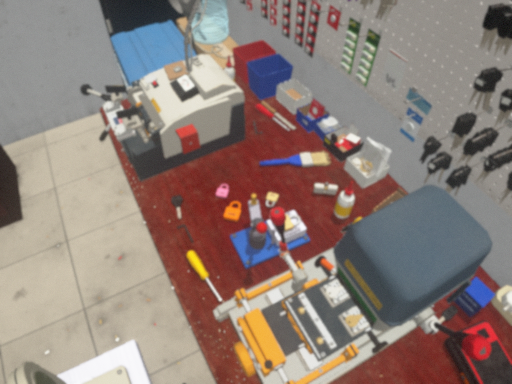

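View pics/top0.png

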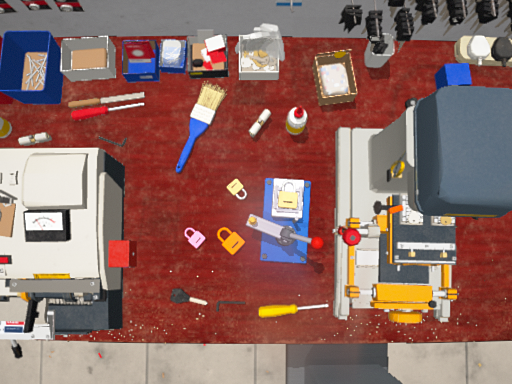

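The scene view shows the jig at about (270,240). The top view shows the stud at (287,237), the peg end of the strap at (250,220), the ball at (317,242) and the machine from column 335 rightwards. The two cameras agree, with the stud at about (0.498, 0.232), the peg at (0.528, 0.304) and the swivel at about 1.16 rad. I'll cross high over the machine with the fingers shut.

Call:
arm_command(
  xyz=[
    [0,0,0.23],
    [0,0,0.23],
    [0,0,0.23],
    [0,0,0.23],
    [0,0,0.23],
    [0,0,0.23],
    [0.34,0.25,0.23],
    [0.34,0.25,0.23],
    [0.34,0.25,0.23],
    [0.34,0.25,0.23],
    [0.34,0.25,0.23],
    [0.34,0.25,0.23],
    [0.34,0.25,0.23],
    [0.34,0.25,0.23],
    [0.34,0.25,0.23],
    [0.34,0.25,0.23],
    [0.34,0.25,0.23],
    [0.34,0.25,0.23],
  ],
  rot=[
    [0,0,0],
    [0,0,0],
    [0,0,0],
    [0,0,0],
    [0,0,0],
    [0,0,0],
    [0,0,0.4],
    [0,0,0.4],
    [0,0,0.4],
    [0,0,0.4],
    [0,0,0.4],
    [0,0,0.4],
    [0,0,0.4],
    [0,0,0.4],
    [0,0,0.4],
    [0,0,0.4],
    [0,0,0.4],
    [0,0,0.4],
  ],
  grip=0,
)

```text
time: 2.3
ee_pos: [0.5068, -0.35, 0.4518]
eef_rot: [0.944, 0.33, 0.0, -0.001]
ft_force: [-0.8, 0.1, 0.3]
width: 0.0003
grip_force: 0.0
```

Call:
arm_command(
  xyz=[
    [0,0.71,0],
    [0,0.71,0],
    [0,0.71,0],
    [0,0.71,0],
    [0,0.71,0],
    [0,0.71,0],
    [0,0.71,0],
    [0,0.71,0],
    [0,0.71,0],
    [0,0.71,0],
    [0,0.71,0],
    [0,0.71,0],
    [0,0.71,0],
    [0,0.71,0],
    [0,0.71,0],
    [0,0.71,0],
    [0,0.71,0],
    [0,0.71,0],
    [0,0.71,0],
    [0,0.71,0],
  ],
  rot=[
    [0,0,0.9],
    [0,0,0.9],
    [0,0,0.9],
    [0,0,0.9],
    [0,0,0.9],
    [0,0,0.9],
    [0,0,0.9],
    [0,0,0.9],
    [0,0,0.9],
    [0,0,0.9],
    [0,0,0.9],
    [0,0,0.9],
    [0,0,0.9],
    [0,0,0.9],
    [0,0,0.9],
    [0,0,0.9],
    [0,0,0.9],
    [0,0,0.9],
    [0,0,0.9],
    [0,0,0.9],
  ],
)

```text
time: 3.97
ee_pos: [0.5048, 0.3561, 0.4525]
eef_rot: [0.709, 0.705, -0.0, 0.0]
ft_force: [-0.5, -0.1, -0.1]
width: 0.0004
grip_force: 0.0
```

The fingers are over the start side of the peg, so I'll go down beside it.

Call:
arm_command(
  xyz=[
    [0.01,-0.006,-0.2],
    [0.01,-0.006,-0.2],
    [0.01,-0.006,-0.2],
    [0.01,-0.006,-0.2],
    [0.01,-0.006,-0.2],
    [0.01,-0.006,-0.3],
    [0.01,-0.006,-0.3],
    [0.01,-0.006,-0.3],
    [0.01,-0.006,-0.33],
    [0.01,-0.006,-0.345],
    [0.01,-0.006,-0.36],
    [0.01,-0.006,-0.362],
    [0.01,-0.006,-0.362],
  ],
  rot=[
    [0,0,0],
    [0,0,0],
    [0,0,0],
    [0,0,0],
    [0,0,0],
    [0,0,0],
    [0,0,0],
    [0,0,0],
    [0,0,0],
    [0,0,0],
    [0,0,0],
    [0,0,0],
    [0,0,0],
  ],
)

```text
time: 5.05
ee_pos: [0.515, 0.3493, 0.0906]
eef_rot: [0.71, 0.705, -0.0, 0.0]
ft_force: [-0.2, 0.7, 0.4]
width: 0.0003
grip_force: 0.0
```

Run:
```python
from h import *
im=snap('scene','s1.png')
for n in("stud","peg","ball"):
    for d in r.spot_point(n,'scene')[:2]: print(n,round(d["conf"],2),np.round(w('scene',d["at"]),3))
cv2.imwrite('pics/s1c.png',cv2.resize(im[140:300,190:390,::-1],None,fx=3.5,fy=3.5,interpolation=2))
s=r.read_state();print(s["ee_pos"],s["ft_force"])
```

```text
stud 0.83 [0.5   0.23  0.096]
peg 0.57 [0.53  0.308 0.096]
ball 0.64 [0.478 0.189 0.162]
[0.51498793 0.35125516 0.09209653] [ 0.62440165 -0.84050122  0.84206508]
```

View pics/s1c.png

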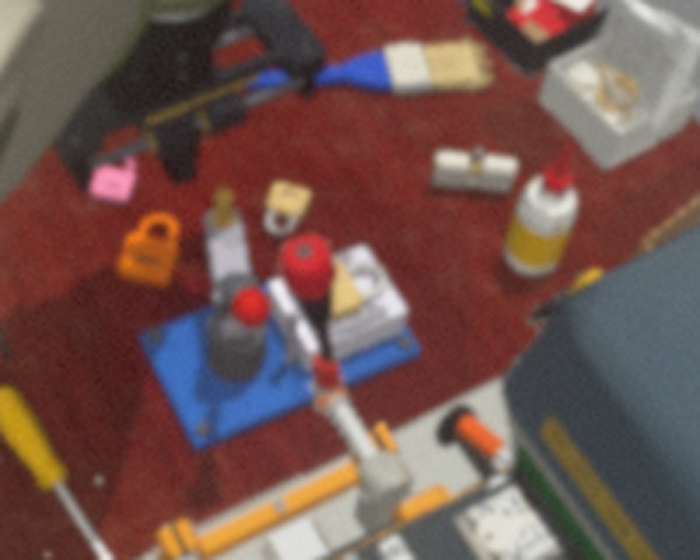

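The crop shows the peg at (222,200), with the fingertip at (180,170) clear of it on the open side. A red knob from the machine stands up at (305,260), so I'll find where it is before sweeping.

Run:
```python
from h import *
def ray(c,u,v):
    m=r.camera_model(c);K=np.array([[m["fx"],0,m["cx"]],[0,m["fy"],m["cy"]],[0,0,1]])
    p=cv2.undistortPoints(np.array([[[u,v]]],float),K,np.array([m["k1"],0,0,0]))[0,0]
    T=np.array(m["T"]);d=T[:3,:3]@[p[0],-p[1],-1];return T[:3,3],d/np.linalg.norm(d)
def tri(a,b):
    (o,d),(q,e)=ray('scene',*a),ray('top',*b)
    t=np.linalg.lstsq(np.c_[d,-e],q-o,rcond=None)[0];A=o+t[0]*d;B=q+t[1]*e
    print(np.round((A+B)/2,3),np.linalg.norm(A-B).round(3))
tri((277,214),(351,237)); tri((261,227),(317,242))
```

```text
[0.485 0.143 0.261] 0.001
[0.48  0.186 0.165] 0.001
```

The knob is at (0.485, 0.143, 0.261), clear of the sweep by about 50 mm. I'll push the peg round to about θ=0.2.

Call:
arm_command(
  xyz=[
    [0.009,-0.011,-0.002],
    [0.018,-0.0225,-0.002],
    [0.023,-0.031,-0.002],
    [0.028,-0.039,-0.002],
    [0.034,-0.044,-0.002],
    [0.04,-0.0485,-0.002],
    [0.045,-0.054,-0.002],
    [0.049,-0.0595,-0.002],
    [0.053,-0.066,-0.002],
    [0.057,-0.0735,-0.002],
    [0.059,-0.08,-0.002],
    [0.061,-0.0875,-0.002],
    [0.061,-0.0875,-0.002],
  ],
  rot=[
    [0,0,0],
    [0,0,0],
    [0,0,0],
    [0,0,0],
    [0,0,0],
    [0,0,0],
    [0,0,0],
    [0,0,0],
    [0,0,0],
    [0,0,0],
    [0,0,0],
    [0,0,0],
    [0,0,0],
  ],
)

```text
time: 6.33
ee_pos: [0.5853, 0.261, 0.0907]
eef_rot: [0.711, 0.703, 0.008, 0.004]
ft_force: [33.8, 8.3, -11.1]
width: 0.0004
grip_force: 14.1
```

Run:
```python
from h import *
for c in('scene','top'):
  im=snap(c,c+'2.png')
  for n in("stud","peg","ball","padlock"):
    for d in r.spot_point(n,c)[:1]: print(n,round(d["conf"],2),np.round(w(c,d["at"]),3))
  if c=='scene': cv2.imwrite('pics/s2c.png',cv2.resize(im[140:300,190:390,::-1],None,fx=3.5,fy=3.5,interpolation=2))
s=r.read_state();print(s["ee_pos"],s["ft_force"])
```

```text
stud 0.63 [0.502 0.233 0.093]
peg 0.49 [0.575 0.249 0.092]
ball 0.55 [0.445 0.225 0.161]
padlock 0.54 [0.589 0.23  0.04 ]
stud 0.84 [0.499 0.235 0.094]
ball 0.78 [0.449 0.226 0.162]
padlock 0.93 [ 0.492  0.353 -0.001]
[0.58513706 0.26129338 0.09081187] [ 35.27860531   6.16065603 -12.14701533]
```

View pics/s2c.png

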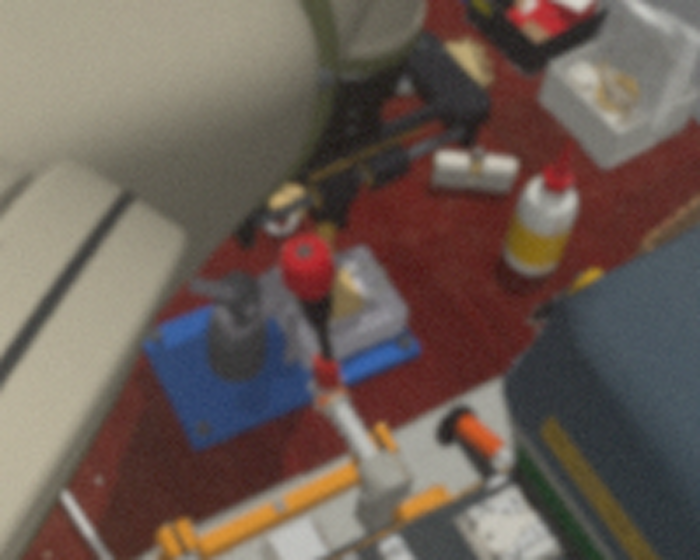

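The finger reads 35 N along +x with 14 N on the pad, so it has slid to the outer side of the peg at about (0.575, 0.247). In the crop the strap is nearly over the nest and the ball and knob are clear. I'll back out and come in again nearer the stud.

Call:
arm_command(
  xyz=[
    [0.01,0,0],
    [0.012,0.008,0],
    [0.012,0.018,0],
    [0.012,0.028,0],
    [0.0,0.028,0],
    [-0.01,0.028,0],
    [-0.01,0.028,0],
  ],
  rot=[
    [0,0,0],
    [0,0,0],
    [0,0,0],
    [0,0,0],
    [0,0,0],
    [0,0,0],
    [0,0,0],
  ],
)

```text
time: 7.42
ee_pos: [0.5624, 0.2936, 0.0885]
eef_rot: [0.708, 0.707, -0.001, -0.001]
ft_force: [-0.1, 0.0, -0.1]
width: 0.0001
grip_force: 0.0
```

Run:
```python
from h import *
for c in('scene','top'):
  im=snap(c,c+'3.png')
  for n in("stud","peg","ball"):
    for d in r.spot_point(n,c)[:1]: print(n,round(d["conf"],2),np.round(w(c,d["at"]),3))
s=r.read_state();print(s["ee_pos"],s["ft_force"])
```

```text
stud 0.73 [0.5   0.233 0.092]
peg 0.58 [0.576 0.249 0.091]
ball 0.47 [0.449 0.228 0.157]
stud 0.86 [0.499 0.234 0.096]
ball 0.63 [0.448 0.227 0.16 ]
[0.56550596 0.2913144  0.08848351] [ 0.51344139 -0.32485701  0.24324859]
```

Call:
arm_command(
  xyz=[
    [0.003,-0.01,0],
    [0.004,-0.02,0],
    [0.004,-0.025,0],
    [0.004,-0.029,0],
    [0.004,-0.033,0],
    [0.004,-0.036,0],
    [0.004,-0.039,0],
    [0.004,-0.041,0],
    [0.004,-0.041,0],
  ],
  rot=[
    [0,0,0],
    [0,0,0],
    [0,0,0],
    [0,0,0],
    [0,0,0],
    [0,0,0],
    [0,0,0],
    [0,0,0],
    [0,0,0],
  ],
)

```text
time: 8.57
ee_pos: [0.5695, 0.2501, 0.0889]
eef_rot: [0.709, 0.705, 0.0, 0.0]
ft_force: [1.4, 0.9, 1.5]
width: 0.0003
grip_force: 0.9
```

Call:
arm_command(
  xyz=[
    [0,-0.002,0],
    [0,-0.004,0],
    [0,-0.005,0],
    [0,-0.006,0],
    [0,-0.006,0],
  ],
  rot=[
    [0,0,0],
    [0,0,0],
    [0,0,0],
    [0,0,0],
    [0,0,0],
  ],
)

```text
time: 8.98
ee_pos: [0.569, 0.2479, 0.0891]
eef_rot: [0.708, 0.706, 0.002, -0.001]
ft_force: [5.9, 13.1, -4.3]
width: 0.0006
grip_force: 6.2
```

Run:
```python
from h import *
for c in('scene','top'):
  im=snap(c,c+'4.png')
  for n in("stud","peg","ball","jig"):
    for d in r.spot_point(n,c)[:1]: print(n,round(d["conf"],2),np.round(w(c,d["at"]),3))
s=r.read_state();print(s["ee_pos"],s["ft_force"])
```

```text
stud 0.75 [0.501 0.233 0.095]
peg 0.46 [0.578 0.231 0.09 ]
ball 0.48 [0.449 0.241 0.159]
jig 0.85 [0.537 0.236 0.001]
stud 0.97 [0.501 0.233 0.097]
ball 0.53 [0.449 0.239 0.161]
[0.56907356 0.24786995 0.08910052] [ 5.00743868 12.27225298 -2.80334558]
```

The strap is stopped at y≈0.248 with 13 N against about 3 N of friction, so it's on the stop pin. The lever is still up, with the ball at z 0.16. I'll retreat and go over the ball.

Call:
arm_command(
  xyz=[
    [0,0.008,0],
    [0,0.02,0],
    [0,0.022,0.03],
    [0,0.022,0.07],
    [0,0.022,0.11],
    [0,0.022,0.14],
    [-0.03,0.015,0.14],
    [-0.07,0.005,0.14],
    [-0.105,-0.003,0.14],
    [-0.12,-0.003,0.14],
    [-0.12,-0.003,0.12],
    [-0.12,-0.003,0.105],
    [-0.12,-0.003,0.1],
    [-0.12,-0.003,0.1],
  ],
  rot=[
    [0,0,0],
    [0,0,0],
    [0,0,0],
    [0,0,0],
    [0,0,0],
    [0,0,0],
    [0,0,0],
    [0,0,0],
    [0,0,0],
    [0,0,0],
    [0,0,0],
    [0,0,0],
    [0,0,0],
    [0,0,0],
  ],
)

```text
time: 10.65
ee_pos: [0.4482, 0.2411, 0.1874]
eef_rot: [0.709, 0.705, -0.001, -0.0]
ft_force: [-0.3, 0.6, 1.0]
width: 0.0005
grip_force: 0.0
```

Run:
```python
from h import *
for c in('scene','top'):
  im=snap(c,c+'5.png')
  for n in("stud","peg","ball","jig"):
    for d in r.spot_point(n,c)[:1]: print(n,round(d["conf"],2),np.round(w(c,d["at"]),3))
  if c=='scene': cv2.imwrite('pics/s5c.png',cv2.resize(im[140:300,190:390,::-1],None,fx=3.5,fy=3.5,interpolation=2))
s=r.read_state();print(s["ee_pos"],s["ft_force"])
```

```text
stud 0.96 [0.501 0.232 0.095]
peg 0.58 [0.579 0.23  0.093]
ball 0.51 [0.447 0.24  0.161]
jig 0.88 [0.533 0.233 0.002]
stud 0.98 [0.497 0.235 0.097]
peg 0.59 [0.574 0.231 0.096]
jig 0.72 [ 0.533  0.234 -0.001]
[0.44930725 0.24146787 0.18878886] [-0.96572537 -0.54127975 -0.28020135]
```

View pics/s5c.png

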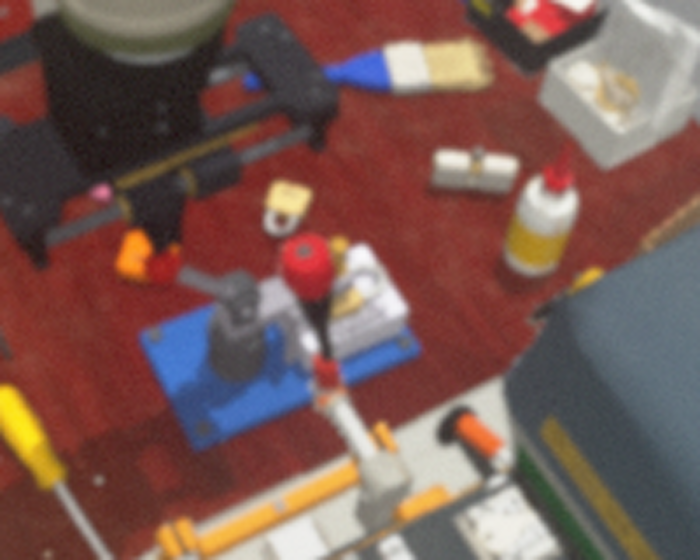

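The fingertip is right over the ball at crop (165,262), and the strap lies over the padlock. Now I'll press the lever down along its arc.

Call:
arm_command(
  xyz=[
    [0,0,-0.01],
    [0,0,-0.016],
    [-0.009,0,-0.022],
    [-0.0145,0,-0.028],
    [-0.019,0.0005,-0.034],
    [-0.023,0.001,-0.0405],
    [-0.0265,0.0015,-0.047],
    [-0.0295,0.002,-0.054],
    [-0.0295,0.002,-0.054],
  ],
  rot=[
    [0,0,0],
    [0,0,0],
    [0,0,0],
    [0,0,0],
    [0,0,0],
    [0,0,0],
    [0,0,0],
    [0,0,0],
    [0,0,0],
  ],
)

```text
time: 11.9
ee_pos: [0.4181, 0.2435, 0.133]
eef_rot: [0.708, 0.706, -0.001, -0.001]
ft_force: [-0.2, -0.6, -0.8]
width: 0.0004
grip_force: 0.0
```

Run:
```python
from h import *
im=snap('scene','s6.png')
for n in("stud","peg","ball"):
    for d in r.spot_point(n,'scene')[:1]: print(n,round(d["conf"],2),np.round(w('scene',d["at"]),3))
cv2.imwrite('pics/s6c.png',cv2.resize(im[140:300,190:390,::-1],None,fx=3.5,fy=3.5,interpolation=2))
s=r.read_state();print(s["ee_pos"],s["ft_force"])
```

```text
stud 0.63 [0.503 0.23  0.094]
peg 0.69 [0.577 0.232 0.09 ]
ball 0.51 [0.421 0.245 0.121]
[0.42008454 0.24323453 0.13459759] [ 0.65829026 -0.17143993  0.03033171]
```

View pics/s6c.png

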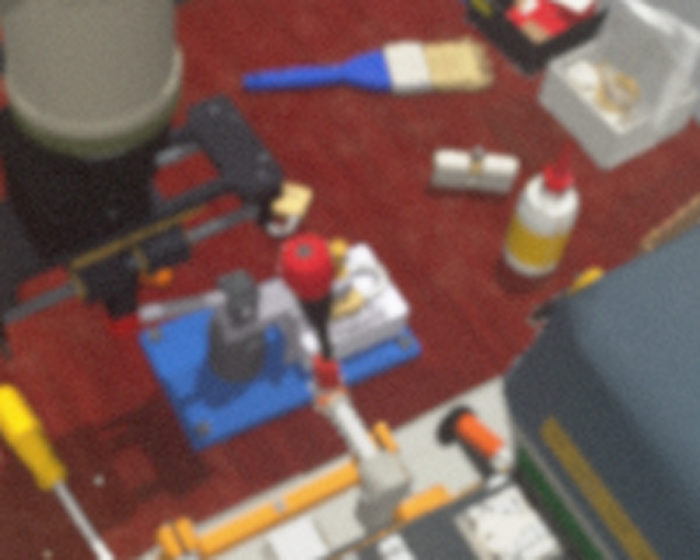

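The lever is following: the ball is at crop (125,325) and z≈0.121, and the strap hasn't moved. I'll press on to the stop.

Call:
arm_command(
  xyz=[
    [-0.002,0.0005,-0.007],
    [-0.0035,0.001,-0.014],
    [-0.0045,0.001,-0.019],
    [-0.005,0.001,-0.0235],
    [-0.005,0.001,-0.026],
    [-0.005,0.001,-0.028],
    [-0.005,0.001,-0.03],
    [-0.005,0.001,-0.03],
  ],
  rot=[
    [0,0,0],
    [0,0,0],
    [0,0,0],
    [0,0,0],
    [0,0,0],
    [0,0,0],
    [0,0,0],
    [0,0,0],
  ],
)

```text
time: 12.77
ee_pos: [0.4143, 0.2451, 0.1084]
eef_rot: [0.709, 0.706, -0.001, 0.001]
ft_force: [-26.6, -14.5, 67.0]
width: 0.0002
grip_force: 33.7
```

There is 67 N at tip height 0.108, which is the lever's hard stop. I'll lift off and check.

Call:
arm_command(
  xyz=[
    [0,0,0.012],
    [0,0,0.03],
    [0,0,0.07],
    [0,0,0.11],
    [0,0,0.15],
    [0,0,0.18],
    [0,0.04,0.19],
    [0,0.08,0.19],
    [0,0.12,0.19],
    [0,0.15,0.19],
    [0,0.15,0.19],
  ],
  rot=[
    [0,0,0],
    [0,0,0],
    [0,0,0],
    [0,0,0],
    [0,0,0],
    [0,0,0],
    [0,0,0],
    [0,0,0],
    [0,0,0],
    [0,0,0],
    [0,0,0],
  ],
)

```text
time: 13.68
ee_pos: [0.4122, 0.4001, 0.2931]
eef_rot: [0.707, 0.708, 0.0, -0.002]
ft_force: [-1.4, 1.8, 0.8]
width: 0.0005
grip_force: 0.0
```

Run:
```python
from h import *
for c in('scene','top'):
  im=snap(c,c+'7.png')
  for n in("stud","peg","ball","jig","padlock"):
    for d in r.spot_point(n,c)[:2]: print(n,round(d["conf"],2),np.round(w(c,d["at"]),3))
b=cv2.imread('pics/top7.png')[140:300,200:360];a=cv2.imread('pics/scene7.png')[140:300,210:370]
cv2.imwrite('pics/b7.png',cv2.resize(np.hstack([a,b]),None,fx=2.5,fy=2.5,interpolation=2))
s=r.read_state();print(s["ee_pos"],s["ft_force"])
```

```text
stud 0.79 [0.5   0.23  0.093]
peg 0.52 [0.577 0.232 0.085]
ball 0.72 [0.416 0.24  0.1  ]
jig 0.74 [0.533 0.234 0.003]
padlock 0.66 [ 0.489  0.353 -0.   ]
padlock 0.59 [ 0.496  0.436 -0.002]
stud 0.57 [0.5   0.236 0.093]
stud 0.33 [0.413 0.236 0.099]
peg 0.77 [0.575 0.228 0.087]
ball 0.73 [0.411 0.239 0.097]
ball 0.47 [0.584 0.23  0.043]
jig 0.7 [0.533 0.233 0.003]
padlock 0.87 [ 0.494  0.352 -0.001]
padlock 0.79 [0.584 0.229 0.04 ]
[0.41497603 0.39396414 0.2947338 ] [-0.36888882  0.16308842 -1.06701846]
```

View pics/b7.png

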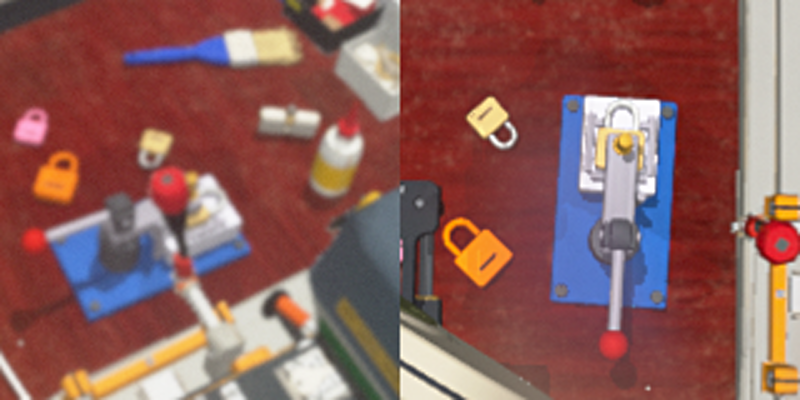

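The strap lies along the jig axis over the padlock, with its peg at crop (625,143). The ball is down at (613,345), z≈0.099, and the padlock hasn't moved. The arm is clear, so I'll hand in.

```bash
python3 -c "
from bench import r
print(r.close_job())"
```

```text
the job is handed in; nothing more can be done
None
```

The padlock is clamped and the job is handed in: the strap is against the stop pin, the cam lever is fully down, and the padlock looks unmoved; the hand-in gave no verdict.

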